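# Knock a sanded blank out of its nest and hold it up level

### The arm

A 7-joint arm with a two-finger parallel gripper is mounted at the origin on a cart in front of the work surface, level with it; the furniture and walls round the work are solid. World frame = base frame: x ahead of the robot, y to its left, z up, the work surface at z = 0. Lengths are in m, angles in rad, forces in N, time in s.
With the tool pointing down it reaches from about 0.425 to 0.875 m from the base axis. Payload 8.4 kg.
Tool frame: the origin (TCP) lies on the centre line of the jaws, within the pads' length; the fingertips stand 8 mm ahead of it and the grasp point (between the pads) lies 11 mm behind it; z points along the fingers, y is the line along which they close (so a half turn about z gives the same grasp; the last joint's range is limited). The gripper opens to 87 mm and grips with 3 to 60 N. Pads are 19 mm wide; open, the fingers measure 117 mm over their backs; the gripper's body (75 mm by 190 mm) begins 51 mm behind the grasp point.
Start: joints at [1.203, 0.333, 0.04, 1.465, -0.013, 1.343, -0.059], TCP at [0.173, -0.627, 0.231] pointing down, gripper open.
Joint ranges: [-2.58, 2.58], [-0.38, 2.09], [-1.3, 1.39], [0.25, 2.4], [-1.5, 4.64], [0.08, 2.09], [-2.65, 2.65]. Speed limits (rad/s): [2.22, 2.22, 2.79, 2.79, 3.14, 3.14, 3.14].

### API

Orientations are given as a 3x3 rotation matrix whose columns are the frame's x, y, z axes.
In Python, from workcell import r, grab_frame, look_for, pinpoint gives the robot as it stands.
- The arm moves only by the shell command python3 -m crank 'ROWS' [FORCE]. ROWS is JSON, a list of rows, each an object of numbers: "gripper": the opening, from -1 (shut) to 1 (fully open); "dx", "dy", "dz": the shift along the tool's x, y, z normalised to -1 to 1, where 1 is 0.05 m; "twist": the turn about the tool's z normalised to -1 to 1, where 1 is 0.08 rad. A call has 1 to 10 rows; each row shifts and turns the commanded pose from where the row before left it, along the tool's axes as they then stand; what a row does not reach is not made up. A row lasts 1/10 s, in which the tool goes at most 50 mm and 8.59 degrees, less where a joint would pass 70% of its speed; a pose out of reach is approached as far as the arm can. A call with a number of a shift or a turn outside -1 to 1 is refused whole. A call with a gripper value outside its range is refused whole. The fingers move at their own pace and stop on an object; FORCE is the grip in N (left out, the last holds). Time passes only in rows, so rows that do not move let the fingers close. It gives the time, the measured TCP pose, the force, the opening and the grip force at its end, in the units of the state.
- r.observe(): the state, without advancing time (a new reading comes with each control period).
- grab_frame(name): name is "side" or "top" or "wrist"; returns a dict with "pixels" (384x512x3 uint8, blue, green, red), "intrinsics" (3x3 intrinsics, pixels), "k1" (the pictures are not rectified: a ray, as slopes to the right and down, at radius r is drawn at 1 + k1 r^2 times it, then the intrinsics apply), "rvec" (rotation vector, rad) and "tvec" (3), from world to camera coordinates, as OpenCV has them; the wrist camera has in their place "T_tool_cam" (4x4, takes a point from camera to tool coordinates, whose origin is the TCP and whose axes are the flange's). Camera axes: x right, y down, z forward; pixel columns grow to the right and rows downward; lengths in m; the calibration is good to about 2 mm. A picture is of the moment at which its call begins: read the wrist's pose just before it. There is no depth.
- r.close_job(): hands the job in; it is judged then, once.
Trained networks look in a picture, given as the dict that the camera call returned (one of the last four; its "shot" number tells which), for a name from the list of things; names that differ only in an ending like _2 or _b are one class to them, and where a whole thing is asked for, a point or a joint stands for the part that bears it (a point fixed in the world has none). Each returns a list of dicts, best first, with "p" (0 to 1); they miss things now and then, are a little off and sometimes report something else, mostly with a low value. They report only what shows in the picture. A call takes as long as a camera call.
- look_for(picture, name): "rect" ([left, top, right, bottom] as shares, 0 to 1, of the picture: columns of its width, rows of its height, round what is visible of it).
- pinpoint(picture, name): "position" ([row, column] as shares, 0 to 1, of the picture: columns of its width, rows of its height: a listed point, or the origin of a listed thing).
The state is a dict: "time": time; "qpos": joint angles; "joint_velocities": joint speeds; "joint_torque": joint torques, N m; "tool_pos": TCP position; "eef_rot": TCP orientation; "force": force on the tool from outside, world axes, zero at the start; "wrist_torque": the same for the moment, N m; "finger_gap": opening from 0.0 (shut) to 1.0 (fully open); "grasp_force": force on a finger pad.
Only numpy, scipy, OpenCV 4.12 (cv2) and the standard library are available. Lean on these libraries where they do the work, as an engineer would, in place of code of your own. Each camera call takes 0.05 s, during which the arm holds its last target. There are 200 camera calls.

### The job

The wooden blank sits tight in the sanding nest, too flush to get hold of. Tap the nest's knock-out plunger fully home with the mallet (not with the gripper, and keep the mallet off the blank), set the mallet down on the bench clear of the nest, then take the raised blank by its edges, lift it straight up a good 10 cm above the nest and finish holding it there, steady and level, over the nest. Keep the blank level all the way and leave the other things on the bench alone.

Things in the scene. Friction and masses are not known exactly. Their poses are not given: they have to be found in the camera images.
- nest: Sanding nest fixed to the bench, left or right: plywood block on wooden feet, top face 50 mm above the bench, 110 mm along its x, 250 mm along its y (-150 to +100). Origin on the bench under the centre of its pocket (63 x 153 mm in x, y, 17 mm deep, open at the top). The knock-out plunger stands at x 0, y -120 mm. Yaw within 0.25 rad
- nest_top (a point): Centre of the pocket at the height of the nest's top face (50 mm above the bench); axes as the nest
- knockout (a joint): Travel of the plunger in m: 0 up, grows downward, 0.018 fully home. It takes 10 to 12 N to move and a sprung detent keeps it where it is left. Through a rocker it raises a lifter plate under the blank equally, after 3 mm of play: when home the blank is 15 mm higher, level, 16 mm proud of the nest's top, 2 mm still in the pocket
- knockout_top (a point): Centre of the top of the plunger's round steel head (25 mm across), 120 mm from the pocket's centre; moves with the plunger: 82 mm above the bench when up, 64 mm when home, its head then almost resting on the collar
- blank: Plain wooden blank, 60 x 150 x 18 mm (its x, y, z), about 0.13 kg, lying in the pocket with its top 1 mm proud of the nest. Origin at the centre of its underside, 33 mm above the bench at the start; z up when level
- mallet: Soft-face mallet, 0.5 kg, standing on one face: head an upright cylinder 90 mm tall, 56 mm across the rubber faces (24 mm each), 49 between. Origin: centre of the lower face, z up the head's axis. Handle 22 wide, 28 tall, flat-sided, level along -x, 45 mm above the face, to 150 mm from the axis, towards the robot within 0.45 rad. Centre of mass near the head's axis
- mallet_handle (a point): Point on the handle's centre line 50 mm from the head's axis, 45 mm above the lower face, a place to grip it between flat sides 22 mm apart
- screwdriver: Screwdriver with red handle, 198 x 29 x 28 mm, lying between nest and mallet; bystander. Origin at the centre of its underside
- cork: Cork sanding block 58 x 110 x 30 mm, lying farther back; bystander. Origin at the centre of its underside
- level_red: Red spirit level 216 x 31 x 21 mm, lying at the left; bystander. Origin at the centre of its underside

How it is judged:
On the way, in this order (a step that is already met when the one before it is completed fails the run):
1. the mallet is held over the plunger (horizontal distance between mallet and knockout_top below 0.03 m and height (world z) of mallet above 0.06 m and contact force between the fingers and mallet above 1 N and value of joint knockout below 0.012 m).
2. the plunger is driven home (value of joint knockout above 0.0155 m), for 0.05 s.
3. the mallet is set down on the bench, clear of the nest, and let go (height (world z) of mallet below 0.05 m and linear speed of mallet below 0.05 m/s and contact force between the fingers and mallet below 0.1 N and contact force between mallet and nest below 0.1 N), for 0.2 s.
At the end, for the whole second after the job is handed in: Blank held by the fingers alone, underside over 80 mm above the nest's top, within 50 mm of the pocket's centre in plan, tilt under 0.08 rad, still (0.02 m/s, 0.15 rad/s); plunger down over 14.5 mm; mallet at rest on the bench, let go, off the nest (all of step 3 and z of blank in the frame of nest_top above 0.08 m and horizontal distance between blank and nest_top below 0.05 m and angle between blank's own z axis and vertical below 0.08 rad and linear speed of blank below 0.02 m/s and angular speed of blank below 0.15 rad/s and contact force between the fingers and blank above 1 N and contact force between blank and nest below 0.1 N and contact force between blank and mallet below 0.1 N and value of joint knockout above 0.0145 m); the arm keeps its last pose, push and grip.
It fails at once if the gripper or arm pushes the plunger (contact force between any of the fingers, the arm and knockout above 1 N).
It fails at once if the mallet hits the blank (contact force between mallet and blank above 1 N).
It fails at once if the blank is tipped by more than 0.3 rad (angle between blank's own z axis and vertical above 0.3 rad).
It fails at once if a bystander is moved by more than 30 mm (distance of any of screwdriver, cork, level_red from where it was at the start of the episode above 0.03 m).
It also fails if it takes over 72 s, if anything falls off the work surface, if the arm or the gripper's body presses on something with over 40 N, if the wrist force passes 120 N, or if a joint passes its speed limit or range.

## Working session

There is one attempt and no reset: what is moved stays moved. The work goes in short steps, Python scripts to look and compute and a shell command to move; the robot and the scene stay as the last step left them, time stands still between calls to the robot, and variables do not carry over. Pictures are saved under pics/ and viewed, at most 12 in all, crops included, and the job is handed in when it is done.

```bash
ls; mkdir -p pics; cat > h.py <<'E'
import numpy as np, cv2
from workcell import r, grab_frame, look_for, pinpoint
def ray(f,pos,state=None):
    K=np.array(f["intrinsics"]);h,w=f["pixels"].shape[:2]
    u=np.array([[[pos[1]*w,pos[0]*h]]],float)
    n=cv2.undistortPoints(u,K,np.array([f["k1"],0,0,0,0.]))[0,0]
    d=np.array([n[0],n[1],1.])
    if "rvec" in f:
        R=cv2.Rodrigues(np.array(f["rvec"],float))[0];t=np.array(f["tvec"],float).ravel()
        o=-R.T@t;d=R.T@d
    else:
        T=np.array(f["T_tool_cam"]);R=np.array(state["eef_rot"]);p=np.array(state["tool_pos"])
        o=R@T[:3,3]+p;d=R@T[:3,:3]@d
    return o,d/np.linalg.norm(d)
def tri(rays):
    A=sum(np.eye(3)-np.outer(d,d) for o,d in rays);b=sum((np.eye(3)-np.outer(d,d))@o for o,d in rays)
    x=np.linalg.solve(A,b);return x,[np.linalg.norm((np.eye(3)-np.outer(d,d))@(x-o)) for o,d in rays]
def atz(ry,z):
    o,d=ry;return o+d*(z-o[2])/d[2]
def proj(f,X,state=None):
    k=np.array([f["k1"],0,0,0,0.]);return cv2.projectPoints(np.array(X,float).reshape(-1,1,3),np.array(f["rvec"],float),np.array(f["tvec"],float),np.array(f["intrinsics"]),k)[0].reshape(-1,2)
E
cat > m.py <<'E'
from h import *
np.set_printoptions(precision=4,suppress=True)
s=r.observe();print(s["time"],s["tool_pos"],s["eef_rot"],s["finger_gap"],s["force"])
F={n:grab_frame(n) for n in("side","top")}
for n,f in F.items(): cv2.imwrite(f"pics/{n}0.png",f["pixels"])
for nm in["nest","nest_top","knockout_top","blank","mallet","mallet_handle","screwdriver","cork","level_red"]:
    R=[]
    for n,f in F.items():
        a=pinpoint(f,nm)
        if a: R.append(ray(f,a[0]["position"]));print(nm,n,round(a[0]["p"],2),np.array(a[0]["position"])*[384,512],[round(q["p"],2) for q in a[1:]])
    if len(R)==2:print("   ",*tri(R))
E
python3 m.py
```

```text
pics
0.0 [ 0.1725 -0.6262  0.2297] [[ 0.9641  0.2656 -0.0005]
 [ 0.2656 -0.9641  0.0015]
 [-0.0001 -0.0016 -1.    ]] 1.0040706329038993 [0.5863 0.0623 0.0875]
nest top 0.79 [207.0144 198.6048] []
nest_top top 0.6 [207.0144 198.912 ] []
knockout_top side 0.38 [174.2976 221.7984] []
knockout_top top 0.43 [208.5888 229.5808] []
    [0.4626 0.1487 0.0778] [np.float64(0.004764627182893809), np.float64(0.004764627182893829)]
blank side 0.93 [169.1904 229.6832] []
blank top 0.86 [203.5968 197.376 ] []
    [0.4858 0.2683 0.0317] [np.float64(0.004719390184788438), np.float64(0.00471939018478841)]
mallet side 0.91 [286.0032 228.9152] []
mallet top 0.78 [210.8928 338.5856] []
    [ 0.4754 -0.2431 -0.003 ] [np.float64(0.004085908327141979), np.float64(0.004085908327141998)]
mallet_handle side 0.9 [276.2112 203.6224] []
mallet_handle top 0.72 [221.9904 344.9856] [0.43]
    [ 0.4253 -0.2546  0.0402] [np.float64(0.0016804127631317022), np.float64(0.0016804127631317837)]
screwdriver side 0.82 [225.2928 243.9168] []
screwdriver top 0.47 [198.1056 274.5856] [0.35]
    [ 0.5189 -0.0092  0.0007] [np.float64(0.0020336821095875775), np.float64(0.002033682109587591)]
cork side 0.59 [211.3152 275.6096] []
cork top 0.82 [170.112  248.5248] []
    [ 0.6231  0.088  -0.0173] [np.float64(0.003291072039380725), np.float64(0.0032910720393805153)]
level_red top 0.8 [196.8    136.8064] []
```

```bash
python3 -c "
import cv2
for n in('side','top'):
  i=cv2.imread(f'pics/{n}0.png');print(i.shape)
i=cv2.imread('pics/top0.png')[120:300,80:420];cv2.imwrite('pics/top0c.png',cv2.resize(i,None,fx=2.3,fy=2.3,interpolation=2))
i=cv2.imread('pics/side0.png')[110:360,120:400];cv2.imwrite('pics/side0c.png',cv2.resize(i,None,fx=2.3,fy=2.3,interpolation=2))
"
```

```text
(384, 512, 3)
(384, 512, 3)
```

View pics/top0c.png

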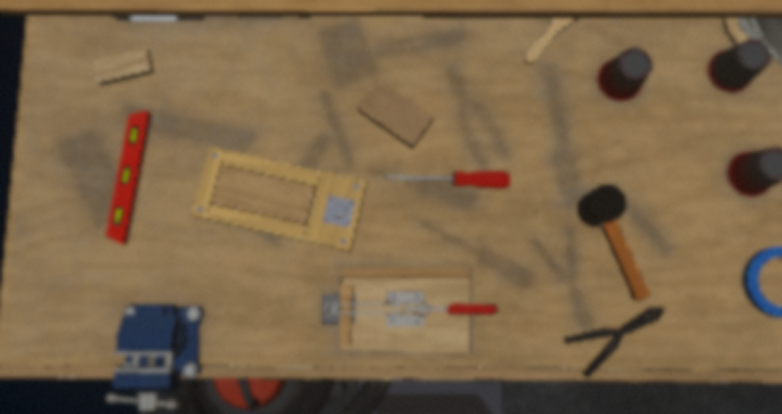

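View pics/side0c.png

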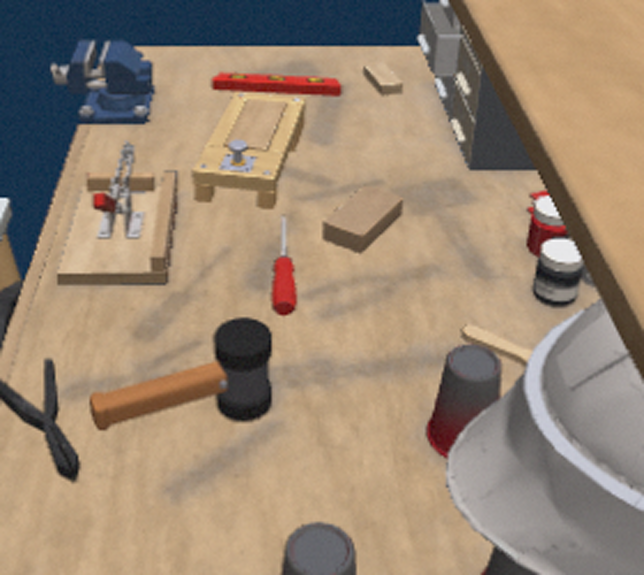

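The top view shows the nest left, with its plunger at the right end of it (crop 340,210). The mallet stands at the right (crop 603,207) with its handle pointing at the robot, and the screwdriver lies between them. In the side view the plunger stands at (237,150) and nothing blocks the handle. The networks agree with both pictures.

```bash
python3 -m crank '[{"dx":0.6,"dy":-0.55,"gripper":1},{"dx":0.6,"dy":-0.55},{"dx":0.6,"dy":-0.55},{"dx":0.6,"dy":-0.55},{"dx":0.6,"dy":-0.55},{"dx":0.6,"dy":-0.55},{"dx":0.6,"dy":-0.55},{"dx":0.6,"dy":-0.55},{"dx":0.6,"dy":-0.55},{"dx":0}]' 
cat > w.py <<'E'
from h import *
import sys,json,os
# usage: w.py tag names... : takes wrist+side+top, keeps rays in rays.json
np.set_printoptions(precision=4,suppress=True)
s=r.observe();f=grab_frame("wrist");cv2.imwrite(f"pics/w_{sys.argv[1]}.png",f["pixels"])
print(s["time"],s["tool_pos"],np.array(s["eef_rot"]).tolist(),s["finger_gap"],s["force"],s["grasp_force"])
S=json.load(open("rays.json")) if os.path.exists("rays.json") else {}
F=[("wrist",f)]+[(n,grab_frame(n)) for n in ("side","top")]
for nm in sys.argv[2:]:
    R=[]
    for n,g in F:
        a=pinpoint(g,nm)
        if a:
            o,d=ray(g,a[0]["position"],s);R.append((o,d));print(nm,n,round(a[0]["p"],2),np.array(a[0]["position"])*[384,512])
            if n=="wrist":S.setdefault(nm,[]).append([list(o),list(d)])
    if len(R)>1:print("  all",*tri(R))
    W=[(np.array(o),np.array(d)) for o,d in S.get(nm,[])]
    if len(W)>1:print("  wrist",*tri(W))
json.dump(S,open("rays.json","w"))
E
python3 w.py a mallet mallet_handle; python3 -c "
from h import *
print(grab_frame('wrist')['T_tool_cam'])"
```

```text
1.0 [ 0.1725 -0.6267  0.2306] [[0.9641121022483999, 0.26549548621547603, -3.312670836304912e-05], [0.2654954869394228, -0.9641121024164161, 1.9723008599045945e-05], [-2.670149068836809e-05, -2.7810182850707465e-05, -0.999999999256812]] 1.001968548773204 [ 0.2839  0.362  -0.4966] 0.0
mallet side 0.91 [285.696  227.6864]
mallet top 0.94 [212.0832 339.0976]
  all [ 0.4717 -0.2442 -0.001 ] [np.float64(0.004986044746640334), np.float64(0.004986044746640426)]
mallet_handle side 0.9 [277.4016 205.4144]
mallet_handle top 0.68 [222.6816 345.1904]
  all [ 0.4262 -0.2556  0.037 ] [np.float64(0.0013571332518752764), np.float64(0.0013571332518753163)]
[[ 4.54667885e-04 -9.54702412e-01 -2.97561923e-01  8.25864747e-02]
 [ 9.99999890e-01  4.68192964e-04  2.58194416e-05  3.30499884e-04]
 [ 1.14666516e-04 -2.97561902e-01  9.54702520e-01 -1.54226320e-01]
 [ 0.00000000e+00  0.00000000e+00  0.00000000e+00  1.00000000e+00]]schema error: expected keys gripper, dx, dy, dz, twist
```

```bash
python3 -m crank '[{"dx":0.6,"dy":-0.55,"dz":0,"twist":0,"gripper":1},{"dx":0.6,"dy":-0.55,"dz":0,"twist":0,"gripper":1},{"dx":0.6,"dy":-0.55,"dz":0,"twist":0,"gripper":1},{"dx":0.6,"dy":-0.55,"dz":0,"twist":0,"gripper":1},{"dx":0.6,"dy":-0.55,"dz":0,"twist":0,"gripper":1},{"dx":0.6,"dy":-0.55,"dz":0,"twist":0,"gripper":1},{"dx":0.6,"dy":-0.55,"dz":0,"twist":0,"gripper":1},{"dx":0.6,"dy":-0.55,"dz":0,"twist":0,"gripper":1},{"dx":0.6,"dy":-0.55,"dz":0,"twist":0,"gripper":1},{"dx":0,"dy":0,"dz":0,"twist":0,"gripper":1}]' 
python3 w.py b mallet mallet_handle
```

```text
time: 2.5
tool_pos: [0.3706, -0.3114, 0.2311]
eef_rot: [[0.962, 0.273, 0.002], [0.273, -0.962, 0.001], [0.002, -0.0, -1.0]]
force: [-0.3, -0.4, 0.4]
finger_gap: 1.003
grasp_force: 0.0
2.5 [ 0.3706 -0.3114  0.2311] [[0.9619763216979595, 0.2731281821829855, 0.001597682660018796], [0.2731275252009785, -0.9619776351079268, 0.0006201046278064455], [0.00170630303669384, -0.00016015485793767145, -0.9999985314391058]] 1.0033648479912907 [-0.2713 -0.3995  0.366 ] 0.0
mallet wrist 0.69 [ 66.8928 223.6928]
mallet side 0.9 [284.8128 228.608 ]
mallet top 0.75 [200.6016 275.712 ]
  all [ 0.4966 -0.1167 -0.1466] [np.float64(0.11014287341907451), np.float64(0.02704993155210641), np.float64(0.10112974020205696)]
mallet_handle wrist 0.98 [110.592  222.3104]
mallet_handle side 0.87 [276.7872 205.9776]
mallet_handle top 0.8 [220.9152 346.7776]
  all [ 0.429  -0.2595  0.0435] [np.float64(0.0020113499732299905), np.float64(0.0006374435723811698), np.float64(0.0016092876048524533)]
```

```bash
python3 -m crank '[{"dx":0.5,"dy":-0.35,"dz":0,"twist":0,"gripper":1},{"dx":0.5,"dy":-0.35,"dz":0,"twist":0,"gripper":1},{"dx":0,"dy":0,"dz":0,"twist":0,"gripper":1}]' 60
python3 w.py c mallet mallet_handle
```

```text
time: 3.25
tool_pos: [0.4085, -0.2662, 0.2307]
eef_rot: [[0.963, 0.27, 0.001], [0.27, -0.963, 0.001], [0.001, -0.001, -1.0]]
force: [0.3, -0.7, 0.2]
finger_gap: 1.0
grasp_force: 0.0
3.25 [ 0.4085 -0.2662  0.2307] [[0.9628226308826285, 0.2701321224052457, 0.0011035873736829124], [0.2701309307810283, -0.9628229491265569, 0.001117528798475782], [0.0013644396759294253, -0.0007778689333843988, -0.9999987666113862]] 1.0001003647724984 [ 0.3171 -0.7286  0.1533] 0.0
mallet wrist 0.71 [108.2112 247.7056]
mallet side 0.93 [285.504  226.4064]
mallet top 0.68 [212.5056 339.8144]
  all [ 0.4706 -0.2429 -0.0002] [np.float64(0.00492226402805411), np.float64(0.003090058358228123), np.float64(0.006886083009531283)]
  wrist [ 0.4735 -0.2396 -0.0254] [np.float64(0.0019368729742789592), np.float64(0.0019368729742789406)]
mallet_handle wrist 0.61 [155.4816 255.7952]
mallet_handle side 0.92 [276.4032 206.4896]
mallet_handle top 0.7 [220.4928 348.5184]
  all [ 0.4303 -0.2633  0.0485] [np.float64(0.002586527049070985), np.float64(0.0009900672459916455), np.float64(0.0019089735201428398)]
  wrist [ 0.4286 -0.2604  0.0531] [np.float64(0.0011062391702904748), np.float64(0.0011062391702905256)]
```

View pics/w_c.png

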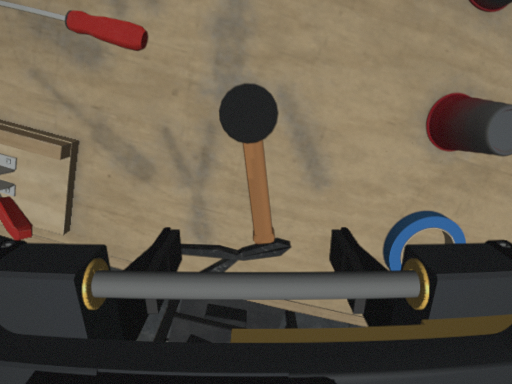

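The wrist view shows the mallet head top at (249,113) and the handle running from (254,145) to (263,240), with the pliers beyond the handle's end.

```bash
cat > e.py <<'E'
from h import *
np.set_printoptions(precision=4,suppress=True)
s=r.observe();f=grab_frame("wrist");im=f["pixels"].astype(int)
m=((im[...,2]-im[...,0]>50)&(im[...,2]>90)&(im[...,1]<110)).astype(np.uint8)  # orange handle
P=[]
for row in range(150,232,6):
    c=np.where(m[row,225:290])[0]
    if len(c):P.append(atz(ray(f,[(row+.5)/384,(225+c.mean()+.5)/512],s),0.059)); print(row,225+c.min(),225+c.max(),end=';')
P=np.array(P)[:,:2];l=cv2.fitLine(P.astype(np.float32),cv2.DIST_HUBER,0,.01,.01).ravel()
print("\nline",l,"yaw",np.arctan2(l[1],l[0]))
g=cv2.cvtColor(f["pixels"],cv2.COLOR_BGR2GRAY)
d=(g<40).astype(np.uint8);d[:70]=0;d[155:]=0;d[:,:200]=0;d[:,300:]=0
c=max(cv2.findContours(d,0,2)[0],key=cv2.contourArea);(x,y),rad=cv2.minEnclosingCircle(c)
print(x,y,rad,"head",atz(ray(f,[y/384,x/512],s),0.09))
E
python3 e.py
```

```text
150 241 260;156 242 261;162 243 261;168 243 262;174 244 263;180 245 263;186 246 264;192 247 265;198 248 265;204 248 266;210 249 267;216 250 267;222 251 268;228 252 269;
line [ 0.9258  0.378   0.3911 -0.2749] yaw 0.3875897
243.74688720703125 108.46891784667969 29.378440856933594 head [ 0.4726 -0.2408  0.09  ]
```

```bash
cat > go.py <<'E'
from h import *
import sys
np.set_printoptions(precision=4,suppress=True)
s=r.observe();R=np.array(s["eef_rot"]);t=np.array([float(v) for v in sys.argv[1:4]]);yaw=np.arctan2(R[1,0],R[0,0])
print(s["time"],"pos",s["tool_pos"],"yaw",yaw,"F",s["force"],"gap",s["finger_gap"],"tilt",R[:2,2])
tw=-((float(sys.argv[4])-yaw+np.pi/2)%np.pi-np.pi/2) if len(sys.argv)>4 else 0
print("units dx,dy,dz",R.T@(t-np.array(s["tool_pos"]))/.05,"twist units",tw/.08)
E
python3 -m crank '[{"dx":0,"dy":0,"dz":0,"twist":-0.75,"gripper":1},{"dx":0,"dy":0,"dz":0,"twist":-0.7,"gripper":1},{"dx":0,"dy":0,"dz":0,"twist":0,"gripper":1},{"dx":0,"dy":0,"dz":0,"twist":0,"gripper":1}]' 60
python3 go.py .4263 -.2597 .037 .3876; python3 e.py
```

```text
time: 4.15
tool_pos: [0.406, -0.2694, 0.2306]
eef_rot: [[0.928, 0.374, -0.0], [0.374, -0.928, -0.0], [-0.0, 0.0, -1.0]]
force: [-0.6, 0.1, 0.8]
finger_gap: 1.005
grasp_force: 0.0
4.15 pos [ 0.406  -0.2694  0.2306] yaw 0.38292012276441806 F [-0.5875  0.0585  0.8205] gap 1.0054358422898089 tilt [-0. -0.]
units dx,dy,dz [ 0.4489 -0.0289  3.8711] twist units -0.058498465444772885
150 244 263;156 245 263;162 245 263;168 245 263;174 245 263;180 245 263;186 245 263;192 245 263;198 245 263;204 245 263;210 245 263;216 246 263;222 246 263;228 246 263;
line [ 0.9242  0.3818  0.3915 -0.2749] yaw 0.39174205
253.384033203125 108.12547302246094 29.415691375732422 head [ 0.4727 -0.2411  0.09  ]
```

```bash
python3 -m crank '[{"dx":0.45,"dy":-0.03,"dz":0.4,"twist":-0.1,"gripper":1},{"dx":0,"dy":0,"dz":0.8,"twist":0,"gripper":1},{"dx":0,"dy":0,"dz":0.8,"twist":0,"gripper":1},{"dx":0,"dy":0,"dz":0.7,"twist":0,"gripper":1},{"dx":0,"dy":0,"dz":0.5,"twist":0,"gripper":1},{"dx":0,"dy":0,"dz":0.4,"twist":0,"gripper":1},{"dx":0,"dy":0,"dz":0.27,"twist":0,"gripper":1},{"dx":0,"dy":0,"dz":0,"twist":0,"gripper":1}]' 60
python3 go.py .4263 -.2597 .037 .39
```

```text
time: 5.0
tool_pos: [0.4254, -0.2589, 0.0356]
eef_rot: [[0.924, 0.382, -0.002], [0.382, -0.924, 0.002], [-0.002, -0.002, -1.0]]
force: [-1.3, -0.2, 0.7]
finger_gap: 1.0
grasp_force: 0.0
5.0 pos [ 0.4254 -0.2589  0.0356] yaw 0.39219654649196195 F [-1.2746 -0.2481  0.719 ] gap 1.0002747426742304 tilt [-0.0024  0.0017]
units dx,dy,dz [ 0.0106  0.0215 -0.0291] twist units 0.027456831149524907
```

```bash
python3 -m crank '[{"dx":0,"dy":0,"dz":0,"twist":0,"gripper":-1},{"dx":0,"dy":0,"dz":0,"twist":0,"gripper":-1},{"dx":0,"dy":0,"dz":0,"twist":0,"gripper":-1},{"dx":0,"dy":0,"dz":0,"twist":0,"gripper":-1},{"dx":0,"dy":0,"dz":0,"twist":0,"gripper":-1},{"dx":0,"dy":0,"dz":0,"twist":0,"gripper":-1},{"dx":0,"dy":0,"dz":0,"twist":0,"gripper":-1},{"dx":0,"dy":0,"dz":0,"twist":0,"gripper":-1}]' 60
```

```text
time: 5.8
tool_pos: [0.4264, -0.2595, 0.0371]
eef_rot: [[0.924, 0.383, -0.0], [0.383, -0.924, 0.0], [-0.0, -0.0, -1.0]]
force: [-0.3, -0.1, -0.5]
finger_gap: 0.353
grasp_force: 0.0
```

```bash
python3 -m crank '[{"dx":0,"dy":0,"dz":0,"twist":0,"gripper":-1},{"dx":0,"dy":0,"dz":0,"twist":0,"gripper":-1},{"dx":0,"dy":0,"dz":0,"twist":0,"gripper":-1},{"dx":0,"dy":0,"dz":0,"twist":0,"gripper":-1},{"dx":0,"dy":0,"dz":-0.3,"twist":0,"gripper":-1},{"dx":0,"dy":0,"dz":-0.4,"twist":0,"gripper":-1},{"dx":0,"dy":0,"dz":-0.3,"twist":0,"gripper":-1},{"dx":0,"dy":0,"dz":0,"twist":0,"gripper":-1}]' 60
```

```text
time: 6.6
tool_pos: [0.4271, -0.2599, 0.0884]
eef_rot: [[0.924, 0.383, 0.002], [0.383, -0.924, -0.001], [0.001, 0.002, -1.0]]
force: [0.3, 0.5, -4.7]
finger_gap: 0.247
grasp_force: 60.0
```

```bash
python3 -m crank '[{"dx":0.1,"dy":-0.2,"dz":-0.6,"twist":0,"gripper":-1},{"dx":0.3,"dy":-0.5,"dz":-0.6,"twist":0,"gripper":-1},{"dx":0.35,"dy":-0.6,"dz":-0.6,"twist":0,"gripper":-1},{"dx":0.35,"dy":-0.6,"dz":-0.6,"twist":0,"gripper":-1},{"dx":0.35,"dy":-0.6,"dz":-0.4,"twist":0,"gripper":-1},{"dx":0.35,"dy":-0.6,"dz":-0.3,"twist":0,"gripper":-1},{"dx":0.35,"dy":-0.6,"dz":0,"twist":0,"gripper":-1},{"dx":0.3,"dy":-0.5,"dz":0,"twist":0,"gripper":-1},{"dx":0.15,"dy":-0.3,"dz":0,"twist":0,"gripper":-1},{"dx":0,"dy":0,"dz":0,"twist":0,"gripper":-1}]' 60
python3 w.py d knockout_top blank nest_top mallet
```

```text
time: 7.6
tool_pos: [0.4598, 0.001, 0.2408]
eef_rot: [[0.922, 0.387, -0.002], [0.387, -0.922, 0.001], [-0.001, -0.001, -1.0]]
force: [-0.5, -0.7, -4.4]
finger_gap: 0.247
grasp_force: 60.0
7.6 [0.4598 0.001  0.2408] [[0.92216324280148, 0.38679692424677414, -0.0017586981246998795], [0.38679880546389894, -0.9221637067080616, 0.0008843767008681136], [-0.001279733393882515, -0.0014958020201361547, -0.9999980624275014]] 0.24737540355564172 [-0.4742 -0.7109 -4.3979] 59.98624778352678
knockout_top wrist 0.82 [120.384  108.9024]
knockout_top side 0.56 [173.4144 222.0032]
knockout_top top 0.62 [207.7824 224.6144]
  all [0.462  0.1646 0.0741] [np.float64(0.004786877501084046), np.float64(0.004498926401563899), np.float64(0.008775989145859309)]
blank wrist 0.55 [57.4848 41.8816]
blank side 0.6 [168.3072 232.192 ]
blank top 0.92 [202.5984 194.4064]
  all [0.4899 0.2788 0.0299] [np.float64(0.0039847270319135425), np.float64(0.0012798006676582496), np.float64(0.004516360682672292)]
nest_top side 0.7 [163.6992 231.0144]
nest_top top 0.76 [208.5888 197.6832]
  all [0.478  0.2643 0.0519] [np.float64(0.007865738581505879), np.float64(0.007865738581505827)]
mallet wrist 0.54 [ 12.2112 250.88  ]
mallet side 0.68 [158.592  237.9776]
  all [0.542  0.05   0.1891] [np.float64(0.038420034157876905), np.float64(0.03842003415787712)]
  wrist [ 0.4648 -0.1928  0.7122] [np.float64(0.1381494354926897), np.float64(0.06668164362872124), np.float64(0.19016306904093752)]
```

View pics/w_d.png

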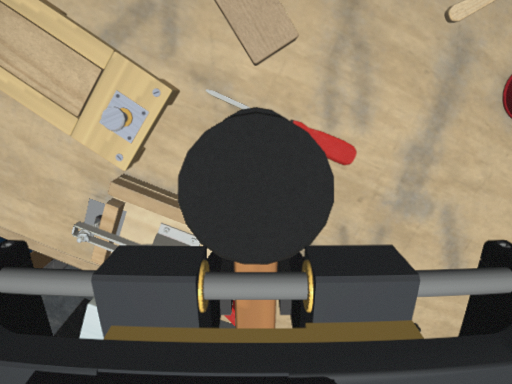

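The wrist view shows the mallet held level with the plunger head at about (115,118), the near-end nest corners at about (178,90) and (130,168), and the screwdriver under the mallet.

```bash
cat > n.py <<'E'
from h import *
np.set_printoptions(precision=4,suppress=True)
s=r.observe();f=grab_frame("wrist");cv2.imwrite("pics/w_e.png",f["pixels"])
i=f["pixels"][60:190,40:200];cv2.imwrite("pics/w_e_c.png",cv2.resize(i,None,fx=4,fy=4,interpolation=2))
for nm in("knockout_top",):
    for q in pinpoint(f,nm):print(nm,q["p"],np.array(q["position"])*[384,512],atz(ray(f,q["position"],s),.082))
for u,v,z in((178,90,.05),(130,168,.05),(117,118,.082),(113,118,.082)):print(u,v,atz(ray(f,[v/384,u/512],s),z))
E
python3 n.py
```

```text
knockout_top 0.61 [121.3824 108.5952] [0.4593 0.1584 0.082 ]
178 90 [0.5121 0.1091 0.05  ]
130 168 [0.4092 0.1336 0.05  ]
117 118 [0.4658 0.1511 0.082 ]
113 118 [0.4642 0.155  0.082 ]
```

View pics/w_e_c.png

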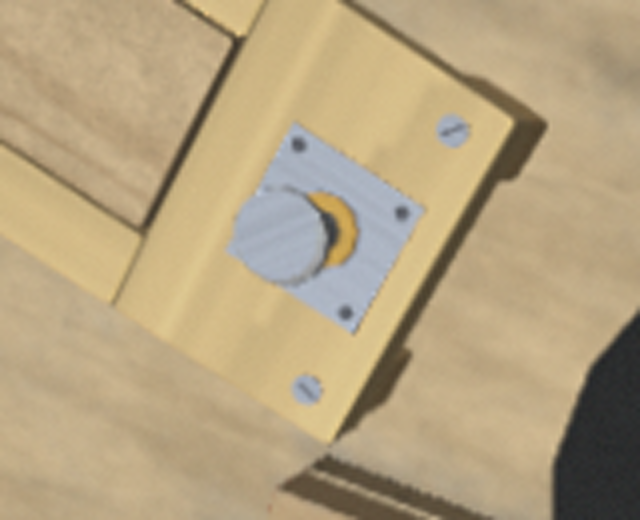

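Crop: plunger head centre at full-frame (110,118.7), nest end corners (168.2,90.5) and (123,170), pocket's near corners (99.5,69.5) and (75.7,117.5).

```bash
cat > c.py <<'E'
from h import *
np.set_printoptions(precision=4,suppress=True)
s=r.observe();f=grab_frame("wrist")
I=[(168.2,90.5,.05,55,-150),(123,170,.05,-55,-150),(99.5,69.5,.05,31.5,-76.5),(75.7,117.5,.05,-31.5,-76.5),(110,118.7,.082,0,-120)]
W=np.array([atz(ray(f,[v/384,u/512],s),z)[:2] for u,v,z,_,_ in I]);N=np.array([q[3:] for q in I])/1000
print(W)
a,b=N-N.mean(0),W-W.mean(0)
U,_,V=np.linalg.svd(a.T@b);R=V.T@np.diag([1,np.sign(np.linalg.det(V.T@U.T))])@U.T;t=W.mean(0)-R@N.mean(0)
print("yaw",np.arctan2(R[1,0],R[0,0]),"pocket",t,"plunger",R@[0,-.12]+t,"res",W-(N@R.T+t))
E
python3 c.py
```

```text
[[0.5076 0.1189]
 [0.4036 0.1408]
 [0.5012 0.1964]
 [0.4415 0.2088]
 [0.4624 0.1577]]
yaw -0.20869475791643255 pocket [0.487  0.2766] plunger [0.4622 0.1592] res [[-0.0021  0.0004]
 [ 0.0015 -0.0005]
 [-0.0008  0.0011]
 [ 0.0011  0.0005]
 [ 0.0002 -0.0015]]
```

```bash
python3 go.py .4226 .1413 .16
```

```text
8.5 pos [ 0.4604 -0.0018  0.2421] yaw 0.3928211650894451 F [-0.1389 -0.3162 -5.3158] gap 0.24292678441431947 tilt [0.0001 0.    ]
units dx,dy,dz [ 0.3975 -2.9338  1.6419] twist units 0.0
```

```bash
python3 -m crank '[{"dx":0.05,"dy":-0.3,"dz":0,"twist":0,"gripper":-1},{"dx":0.05,"dy":-0.5,"dz":0,"twist":0,"gripper":-1},{"dx":0.1,"dy":-0.6,"dz":0.1,"twist":0,"gripper":-1},{"dx":0.1,"dy":-0.6,"dz":0.4,"twist":0,"gripper":-1},{"dx":0.05,"dy":-0.53,"dz":0.4,"twist":0,"gripper":-1},{"dx":0.05,"dy":-0.4,"dz":0.4,"twist":0,"gripper":-1},{"dx":0,"dy":0,"dz":0.34,"twist":0,"gripper":-1},{"dx":0,"dy":0,"dz":0,"twist":0,"gripper":-1},{"dx":0,"dy":0,"dz":0,"twist":0,"gripper":-1}]' 60
python3 go.py .4226 .1413 .16
python3 - <<'E'
from h import *
for n in("side","top"):
    f=grab_frame(n);cv2.imwrite(f"pics/{n}1.png",f["pixels"])
i=cv2.imread('pics/side1.png')[90:230,160:320];cv2.imwrite('pics/side1c.png',cv2.resize(i,None,fx=3,fy=3,interpolation=2))
E
```

```text
time: 9.4
tool_pos: [0.4227, 0.1414, 0.1605]
eef_rot: [[0.924, 0.383, -0.0], [0.383, -0.924, 0.0], [-0.0, -0.0, -1.0]]
force: [-0.7, -0.2, -3.6]
finger_gap: 0.245
grasp_force: 60.0
9.4 pos [0.4227 0.1414 0.1605] yaw 0.39295935626124473 F [-0.7434 -0.1891 -3.6051] gap 0.2453087891758876 tilt [-0.0002  0.0002]
units dx,dy,dz [-0.0021  0.0019  0.0099] twist units 0.0
```

View pics/side1c.png

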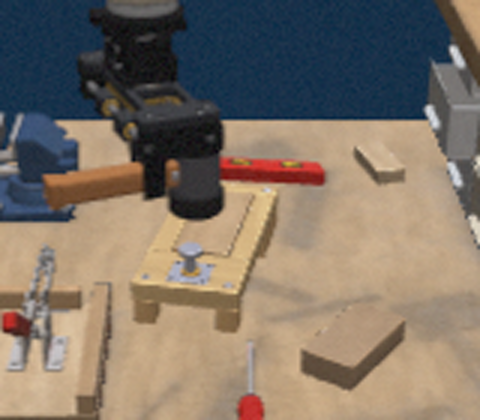

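The mallet hangs level just above the plunger (crop 190,250) and clear of the blank. Next I tap down.

```bash
python3 -m crank '[{"dx":0,"dy":0,"dz":0.3,"twist":0,"gripper":-1},{"dx":0,"dy":0,"dz":0.4,"twist":0,"gripper":-1},{"dx":0,"dy":0,"dz":0.4,"twist":0,"gripper":-1},{"dx":0,"dy":0,"dz":0.1,"twist":0,"gripper":-1},{"dx":0,"dy":0,"dz":0,"twist":0,"gripper":-1}]' 60
```

```text
time: 10.0
tool_pos: [0.4241, 0.1411, 0.1014]
eef_rot: [[0.924, 0.382, 0.002], [0.382, -0.924, 0.0], [0.002, 0.0, -1.0]]
force: [-0.1, -1.3, -2.2]
finger_gap: 0.247
grasp_force: 60.0
```

```bash
python3 -m crank '[{"dx":0,"dy":0,"dz":0.06,"twist":0,"gripper":-1},{"dx":0,"dy":0,"dz":0.04,"twist":0,"gripper":-1},{"dx":0,"dy":0,"dz":0,"twist":0,"gripper":-1}]' 60
```

```text
time: 10.3
tool_pos: [0.4231, 0.1404, 0.0979]
eef_rot: [[0.924, 0.382, 0.0], [0.382, -0.924, -0.002], [-0.001, 0.002, -1.0]]
force: [-16.3, -7.8, 32.8]
finger_gap: 0.246
grasp_force: 60.0
```

```bash
python3 -m crank '[{"dx":0,"dy":0,"dz":-0.2,"twist":0,"gripper":-1},{"dx":0,"dy":0,"dz":-0.5,"twist":0,"gripper":-1},{"dx":0,"dy":0,"dz":-0.7,"twist":0,"gripper":-1},{"dx":0,"dy":0.1,"dz":-0.7,"twist":0,"gripper":-1},{"dx":0,"dy":0.4,"dz":-0.6,"twist":0,"gripper":-1},{"dx":0,"dy":0.6,"dz":0,"twist":0,"gripper":-1},{"dx":0,"dy":0.6,"dz":0,"twist":0,"gripper":-1},{"dx":0,"dy":0.6,"dz":0,"twist":0,"gripper":-1},{"dx":0,"dy":0.4,"dz":0,"twist":0,"gripper":-1},{"dx":0,"dy":0,"dz":0,"twist":0,"gripper":-1}]' 60
python3 - <<'E'
from h import *
s=r.observe();f=grab_frame("wrist");print(s["tool_pos"],s["time"])
a=f["pixels"];b=grab_frame("side")["pixels"][90:230,160:320]
cv2.imwrite("pics/w_f.png",np.hstack([a,cv2.resize(b,(280,384))[:, :]]))
E
```

```text
time: 11.3
tool_pos: [0.4753, 0.0131, 0.2305]
eef_rot: [[0.926, 0.378, 0.0], [0.378, -0.926, -0.0], [0.0, 0.0, -1.0]]
force: [-0.7, 0.8, -5.0]
finger_gap: 0.248
grasp_force: 60.0
[0.47525936 0.01312903 0.23051856] 11.3
```

View pics/w_f.png

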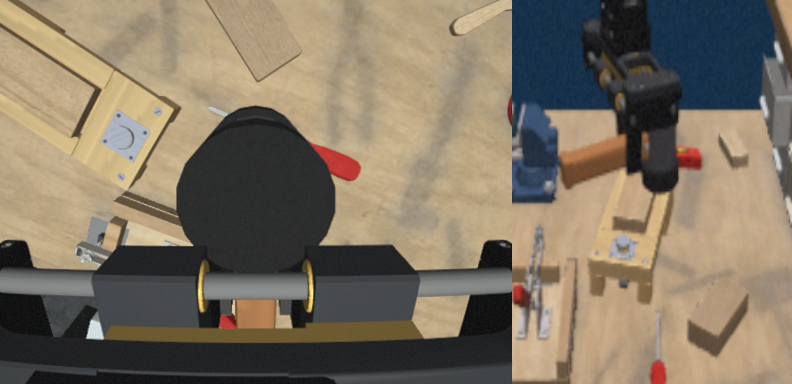

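The plunger is flush with its collar (125,138) and the blank stands proud (side inset 632,215), so the drive worked. The mallet head has tilted slightly outward in the grip.

```bash
python3 -m crank '[{"dx":-0.2,"dy":0.3,"dz":0,"twist":0,"gripper":-1},{"dx":-0.35,"dy":0.55,"dz":0,"twist":0,"gripper":-1},{"dx":-0.4,"dy":0.65,"dz":0,"twist":0,"gripper":-1},{"dx":-0.4,"dy":0.65,"dz":0,"twist":0,"gripper":-1},{"dx":-0.4,"dy":0.65,"dz":0.2,"twist":0,"gripper":-1},{"dx":-0.4,"dy":0.65,"dz":0.5,"twist":0,"gripper":-1},{"dx":-0.4,"dy":0.6,"dz":0.6,"twist":0,"gripper":-1},{"dx":-0.3,"dy":0.4,"dz":0.7,"twist":0,"gripper":-1},{"dx":-0.1,"dy":0.2,"dz":0.7,"twist":0,"gripper":-1},{"dx":0,"dy":0,"dz":0.4,"twist":0,"gripper":-1}]' 60
python3 go.py .4264 -.2597 .04
```

```text
time: 12.4
tool_pos: [0.4258, -0.2553, 0.0728]
eef_rot: [[0.925, 0.381, -0.002], [0.381, -0.925, 0.001], [-0.001, -0.002, -1.0]]
force: [-0.1, -0.0, -5.2]
finger_gap: 0.242
grasp_force: 60.0
12.4 pos [ 0.4258 -0.2553  0.0728] yaw 0.39104651653378353 F [-0.0606 -0.002  -5.1515] gap 0.24218288363881488 tilt [-0.002   0.0012]
units dx,dy,dz [-0.021   0.087   0.6568] twist units 0.0
```

```bash
python3 -m crank '[{"dx":0,"dy":0,"dz":0.25,"twist":0,"gripper":-1},{"dx":0,"dy":0,"dz":0.2,"twist":0,"gripper":-1},{"dx":0,"dy":0,"dz":0.1,"twist":0,"gripper":-1},{"dx":0,"dy":0,"dz":0,"twist":0,"gripper":-1}]' 20
```

```text
time: 12.8
tool_pos: [0.4276, -0.2545, 0.0478]
eef_rot: [[0.924, 0.384, 0.0], [0.384, -0.924, -0.0], [0.0, 0.0, -1.0]]
force: [-0.1, 0.8, -4.0]
finger_gap: 0.249
grasp_force: 20.0
```

```bash
python3 -m crank '[{"dx":0,"dy":0,"dz":0.06,"twist":0,"gripper":-1},{"dx":0,"dy":0,"dz":0.04,"twist":0,"gripper":-1},{"dx":0,"dy":0,"dz":0,"twist":0,"gripper":-1}]' 20
```

```text
time: 13.1
tool_pos: [0.4272, -0.2549, 0.0427]
eef_rot: [[0.924, 0.383, 0.0], [0.383, -0.924, -0.0], [0.0, 0.0, -1.0]]
force: [0.6, -0.8, -4.0]
finger_gap: 0.251
grasp_force: 20.0
```

```bash
python3 -m crank '[{"dx":0,"dy":0,"dz":0.05,"twist":0,"gripper":-1},{"dx":0,"dy":0,"dz":0.05,"twist":0,"gripper":-1},{"dx":0,"dy":0,"dz":0,"twist":0,"gripper":-1}]' 10
```

```text
time: 13.4
tool_pos: [0.4268, -0.2554, 0.0376]
eef_rot: [[0.924, 0.382, -0.0], [0.382, -0.924, -0.0], [-0.001, 0.0, -1.0]]
force: [-3.1, -1.9, 0.9]
finger_gap: 0.251
grasp_force: 10.0
```

```bash
python3 -m crank '[{"dx":0,"dy":0,"dz":0,"twist":0,"gripper":-0.4},{"dx":0,"dy":0,"dz":0,"twist":0,"gripper":0},{"dx":0,"dy":0,"dz":0,"twist":0,"gripper":1},{"dx":0,"dy":0,"dz":0,"twist":0,"gripper":1},{"dx":0,"dy":0,"dz":0,"twist":0,"gripper":1},{"dx":0,"dy":0,"dz":0,"twist":0,"gripper":1},{"dx":0,"dy":0,"dz":0,"twist":0,"gripper":1},{"dx":0,"dy":0,"dz":0,"twist":0,"gripper":1},{"dx":0,"dy":0,"dz":0,"twist":0,"gripper":1}]' 10
python3 -m crank '[{"dx":0,"dy":0,"dz":-0.3,"twist":0,"gripper":1},{"dx":0,"dy":0,"dz":-0.6,"twist":0,"gripper":1},{"dx":0,"dy":0,"dz":-0.8,"twist":0,"gripper":1},{"dx":0,"dy":0,"dz":-0.9,"twist":0,"gripper":1},{"dx":0,"dy":0,"dz":-0.8,"twist":0,"gripper":1},{"dx":0,"dy":0,"dz":-0.6,"twist":0,"gripper":1},{"dx":0,"dy":0,"dz":0,"twist":0,"gripper":1}]'
python3 - <<'E'
from h import *
s=r.observe();f=grab_frame("wrist");print(s["tool_pos"],s["time"])
b=grab_frame("side")["pixels"][220:320,160:260]
cv2.imwrite("pics/w_g.png",np.hstack([f["pixels"],cv2.resize(b,(280,384))]))
E
```

```text
time: 14.3
tool_pos: [0.4272, -0.2548, 0.0376]
eef_rot: [[0.924, 0.383, -0.0], [0.383, -0.924, 0.0], [-0.0, -0.0, -1.0]]
force: [0.4, -0.6, 0.6]
finger_gap: 0.939
grasp_force: 0.0
time: 15.0
tool_pos: [0.4291, -0.2557, 0.2422]
eef_rot: [[0.924, 0.383, 0.006], [0.383, -0.924, -0.004], [0.004, 0.006, -1.0]]
force: [0.6, -0.3, 0.4]
finger_gap: 1.004
grasp_force: 0.0
[ 0.42909723 -0.25573187  0.24217219] 15.0
```

View pics/w_g.png

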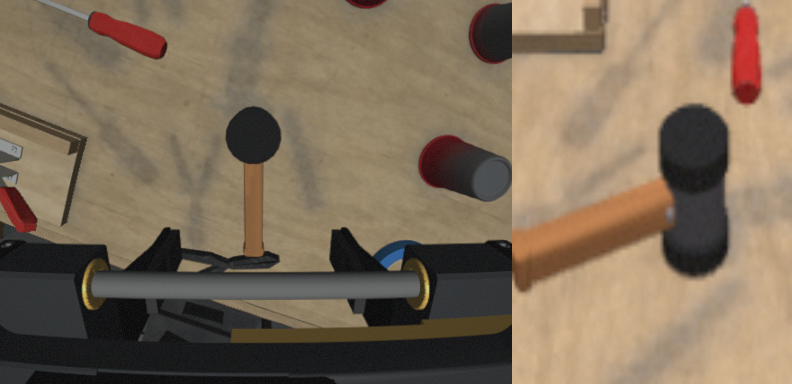

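The mallet stands upright on the bench, with its head at (253,135) and released. Next the blank.

```bash
python3 -m crank '[{"dx":0.2,"dy":-0.4,"dz":0,"twist":0,"gripper":1},{"dx":0.35,"dy":-0.65,"dz":0,"twist":0,"gripper":1},{"dx":0.4,"dy":-0.75,"dz":0,"twist":0,"gripper":1},{"dx":0.4,"dy":-0.75,"dz":0,"twist":0,"gripper":1},{"dx":0.4,"dy":-0.75,"dz":0,"twist":0,"gripper":1},{"dx":0.4,"dy":-0.75,"dz":0,"twist":0,"gripper":1},{"dx":0.4,"dy":-0.7,"dz":0,"twist":0,"gripper":1},{"dx":0.3,"dy":-0.5,"dz":0,"twist":0,"gripper":1},{"dx":0.2,"dy":-0.3,"dz":0,"twist":0,"gripper":1},{"dx":0,"dy":0,"dz":0,"twist":0,"gripper":1}]'
python3 -m crank '[{"dx":0,"dy":0,"dz":0,"twist":-0.9,"gripper":1},{"dx":0,"dy":0,"dz":0,"twist":-0.9,"gripper":1},{"dx":0,"dy":0,"dz":0,"twist":-0.9,"gripper":1},{"dx":0,"dy":0,"dz":0,"twist":-0.9,"gripper":1},{"dx":0,"dy":0,"dz":0,"twist":-0.9,"gripper":1},{"dx":0,"dy":0,"dz":0,"twist":-0.9,"gripper":1},{"dx":0,"dy":0,"dz":0,"twist":-0.9,"gripper":1},{"dx":0,"dy":0,"dz":0,"twist":-0.9,"gripper":1},{"dx":0,"dy":0,"dz":0,"twist":-0.9,"gripper":1},{"dx":0,"dy":0,"dz":0,"twist":0,"gripper":1}]'
python3 go.py .487 .2766 .24 1.362; python3 -c "
from h import *
print(r.observe()['qpos'])"
```

```text
time: 16.1
tool_pos: [0.4611, 0.0626, 0.2362]
eef_rot: [[0.922, 0.387, -0.002], [0.387, -0.922, 0.001], [-0.002, -0.002, -1.0]]
force: [0.6, 0.0, -0.4]
finger_gap: 1.002
grasp_force: 0.0
time: 17.1
tool_pos: [0.4613, 0.0588, 0.2365]
eef_rot: [[0.506, 0.863, -0.002], [0.863, -0.506, -0.0], [-0.001, -0.002, -1.0]]
force: [0.8, 0.4, 0.1]
finger_gap: 1.003
grasp_force: 0.0
17.1 pos [0.4613 0.0588 0.2365] yaw 1.0407162056409227 F [0.8492 0.3674 0.0604] gap 1.003160004672138 tilt [-0.0019 -0.0001]
units dx,dy,dz [ 4.0191 -1.7589 -0.0715] twist units -4.016047429488467
[ 0.46376919 -0.01836096 -0.66731924  1.8548169  -0.01208146  1.30308732
 -0.73033156]
```

```bash
python3 -m crank '[{"dx":0,"dy":0,"dz":0,"twist":-0.8,"gripper":1},{"dx":0,"dy":0,"dz":0,"twist":-0.8,"gripper":1},{"dx":0,"dy":0,"dz":0,"twist":-0.8,"gripper":1},{"dx":0,"dy":0,"dz":0,"twist":-0.8,"gripper":1},{"dx":0,"dy":0,"dz":0,"twist":-0.8,"gripper":1},{"dx":0,"dy":0,"dz":0,"twist":0,"gripper":1}]'
python3 -m crank '[{"dx":0.3,"dy":0,"dz":0,"twist":0,"gripper":1},{"dx":0.5,"dy":-0.1,"dz":0,"twist":0,"gripper":1},{"dx":0.6,"dy":-0.1,"dz":0,"twist":0,"gripper":1},{"dx":0.6,"dy":-0.1,"dz":0,"twist":0,"gripper":1},{"dx":0.6,"dy":-0.1,"dz":0,"twist":0,"gripper":1},{"dx":0.6,"dy":0,"dz":0,"twist":0,"gripper":1},{"dx":0.5,"dy":0,"dz":0,"twist":0,"gripper":1},{"dx":0.2,"dy":0,"dz":0,"twist":0,"gripper":1},{"dx":0,"dy":0,"dz":0,"twist":0,"gripper":1},{"dx":0,"dy":0,"dz":0,"twist":0,"gripper":1}]'
python3 go.py .487 .2766 .24 1.362; rm -f rays.json; python3 w.py h blank nest_top knockout_top
```

```text
time: 17.7
tool_pos: [0.4615, 0.0592, 0.2369]
eef_rot: [[0.21, 0.978, -0.001], [0.978, -0.21, -0.0], [-0.0, -0.001, -1.0]]
force: [0.3, 0.6, 0.2]
finger_gap: 1.001
grasp_force: 0.0
time: 18.7
tool_pos: [0.4829, 0.2536, 0.2372]
eef_rot: [[0.21, 0.978, -0.001], [0.978, -0.21, -0.001], [-0.001, -0.001, -1.0]]
force: [0.4, 0.5, 0.4]
finger_gap: 1.003
grasp_force: 0.0
18.7 pos [0.4829 0.2536 0.2372] yaw 1.359008173389522 F [0.3877 0.4996 0.3724] gap 1.0026701800811382 tilt [-0.0008 -0.0008]
units dx,dy,dz [ 0.4675 -0.0173 -0.0574] twist units -0.0373978326309754
18.7 [0.4829 0.2536 0.2372] [[0.21020833956625454, 0.9776562622351729, -0.0008287877588405039], [0.9776561493987181, -0.21020899027541404, -0.0007962099360172681], [-0.0009526382679396017, -0.0006428994803804665, -0.9999993395800763]] 1.0026701800811382 [0.3877 0.4996 0.3724] 0.0
blank wrist 0.97 [150.2976 254.5152]
blank side 0.89 [162.5088 229.9904]
blank top 0.47 [169.3824 251.4944]
  all [0.5229 0.1789 0.1014] [np.float64(0.1111968292667533), np.float64(0.04012935170130253), np.float64(0.12903070909478054)]
nest_top wrist 0.74 [257.3952 251.8016]
nest_top side 0.85 [161.8176 232.0896]
  all [0.4765 0.1784 0.1055] [np.float64(0.012743544341100473), np.float64(0.012743544341100399)]
knockout_top wrist 0.71 [257.5872 251.5968]
knockout_top side 0.38 [178.5984 220.6208]
knockout_top top 0.44 [212.3136 226.7136]
  all [0.456  0.1568 0.0598] [np.float64(0.003380044004834329), np.float64(0.002861385267739451), np.float64(0.0037408983374646516)]
```

View pics/w_h.png

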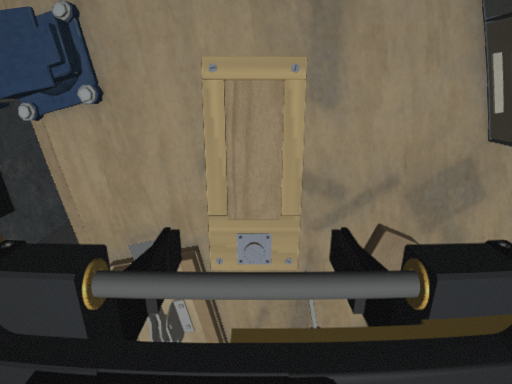

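The wrist view shows the raised blank spanning columns 224–284 and rows 80–218, in line with the jaws, with the plunger down at (254,248). I'll go lower and take a second view to check its height and centre.

```bash
python3 -m crank '[{"dx":0.45,"dy":0,"dz":0.2,"twist":0,"gripper":1},{"dx":0,"dy":0,"dz":0.5,"twist":0,"gripper":1},{"dx":0,"dy":0,"dz":0.5,"twist":0,"gripper":1},{"dx":0,"dy":0,"dz":0.3,"twist":0,"gripper":1},{"dx":0,"dy":0,"dz":0,"twist":0,"gripper":1},{"dx":0,"dy":0,"dz":0,"twist":0,"gripper":1}]' 30
python3 go.py .487 .2766 .062 1.362; python3 w.py i blank
```

```text
time: 19.9
tool_pos: [0.4878, 0.277, 0.1632]
eef_rot: [[0.209, 0.978, 0.0], [0.978, -0.209, 0.0], [0.0, 0.0, -1.0]]
force: [0.3, -0.3, -0.1]
finger_gap: 1.002
grasp_force: 0.0
19.9 pos [0.4878 0.277  0.1632] yaw 1.3607308241256872 F [ 0.3425 -0.2955 -0.0596] gap 1.002197781419573 tilt [0.0002 0.0003]
units dx,dy,dz [-0.0116 -0.0151  2.0243] twist units -0.015864698428910695
19.9 [0.4878 0.277  0.1632] [[0.2085239485414565, 0.9780172448697986, 0.0001778256686420376], [0.9780171899717842, -0.20852399925606183, 0.0003432986347497136], [0.0003728329045211735, 0.00010233057390319591, -0.9999999252620365]] 1.002197781419573 [ 0.3425 -0.2955 -0.0596] 0.0
blank wrist 0.79 [189.504  254.9248]
blank side 0.79 [162.3936 229.9904]
blank top 0.39 [206.2848 199.68  ]
  all [0.4832 0.269  0.0491] [np.float64(0.010349912290421499), np.float64(0.005990541169493063), np.float64(0.012280136709477986)]
  wrist [0.4878 0.2766 0.0427] [np.float64(0.0002832931848243359), np.float64(0.00028329318482430056)]
```

View pics/w_i.png

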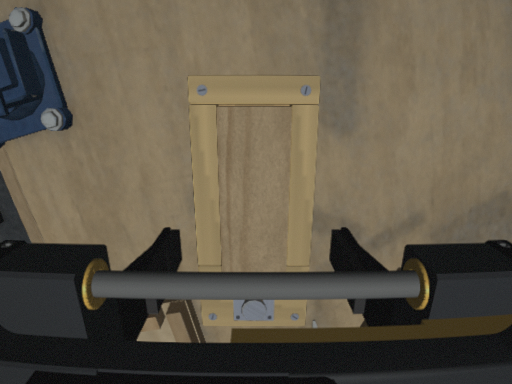

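The blank spans columns 218–289 and is centred between the jaws. Two wrist views put its underside at (0.488, 0.277, about 0.043), against 0.048 expected, so I'll descend.

```bash
python3 -m crank '[{"dx":0,"dy":0,"dz":0.4,"twist":0,"gripper":1},{"dx":0,"dy":0,"dz":0.5,"twist":0,"gripper":1},{"dx":0,"dy":0,"dz":0.5,"twist":0,"gripper":1},{"dx":0,"dy":0,"dz":0.35,"twist":0,"gripper":1},{"dx":0,"dy":0,"dz":0.15,"twist":0,"gripper":1},{"dx":0,"dy":0,"dz":0.1,"twist":0,"gripper":1},{"dx":0,"dy":0,"dz":0,"twist":0,"gripper":1},{"dx":0,"dy":0,"dz":0,"twist":0,"gripper":1}]' 30
python3 go.py .4878 .2766 .0615 1.362
```

```text
time: 21.0
tool_pos: [0.4882, 0.2772, 0.0635]
eef_rot: [[0.209, 0.978, 0.001], [0.978, -0.209, 0.001], [0.001, 0.001, -1.0]]
force: [-0.0, -0.3, 0.4]
finger_gap: 1.002
grasp_force: 0.0
21.0 pos [0.4882 0.2772 0.0635] yaw 1.3607115892229702 F [-0.0058 -0.2983  0.4372] gap 1.0020884906595704 tilt [0.0012 0.0006]
units dx,dy,dz [-0.0127 -0.0045  0.04  ] twist units -0.01610513471287378
```

```bash
python3 -m crank '[{"dx":0,"dy":0,"dz":0.04,"twist":0,"gripper":1},{"dx":0,"dy":0,"dz":0,"twist":0,"gripper":-1},{"dx":0,"dy":0,"dz":0,"twist":0,"gripper":-1},{"dx":0,"dy":0,"dz":0,"twist":0,"gripper":-1},{"dx":0,"dy":0,"dz":0,"twist":0,"gripper":-1},{"dx":0,"dy":0,"dz":0,"twist":0,"gripper":-1},{"dx":0,"dy":0,"dz":0,"twist":0,"gripper":-1},{"dx":0,"dy":0,"dz":0,"twist":0,"gripper":-1}]' 30
```

```text
time: 21.8
tool_pos: [0.4876, 0.2769, 0.0607]
eef_rot: [[0.209, 0.978, -0.0], [0.978, -0.209, 0.0], [0.0, -0.0, -1.0]]
force: [-1.0, -1.1, 1.0]
finger_gap: 0.686
grasp_force: 30.0
```

```bash
python3 -m crank '[{"dx":0,"dy":0,"dz":0,"twist":0,"gripper":-1},{"dx":0,"dy":0,"dz":-0.1,"twist":0,"gripper":-1},{"dx":0,"dy":0,"dz":-0.2,"twist":0,"gripper":-1},{"dx":0,"dy":0,"dz":-0.4,"twist":0,"gripper":-1},{"dx":0,"dy":0,"dz":-0.4,"twist":0,"gripper":-1},{"dx":0,"dy":0,"dz":-0.4,"twist":0,"gripper":-1},{"dx":0,"dy":0,"dz":-0.4,"twist":0,"gripper":-1},{"dx":0,"dy":0,"dz":-0.3,"twist":0,"gripper":-1},{"dx":0,"dy":0,"dz":-0.15,"twist":0,"gripper":-1},{"dx":0,"dy":0,"dz":0,"twist":0,"gripper":-1}]' 40
python3 -m crank '[{"dx":0,"dy":0,"dz":0,"twist":0,"gripper":-1},{"dx":0,"dy":0,"dz":0,"twist":0,"gripper":-1},{"dx":0,"dy":0,"dz":0,"twist":0,"gripper":-1},{"dx":0,"dy":0,"dz":0,"twist":0,"gripper":-1},{"dx":0,"dy":0,"dz":0,"twist":0,"gripper":-1}]' 40
python3 - <<'E'
from h import *
b=grab_frame("side")["pixels"][90:330,130:330]
cv2.imwrite("pics/s_f.png",cv2.resize(b,None,fx=2.5,fy=2.5,interpolation=2))
E
```

```text
time: 22.8
tool_pos: [0.488, 0.277, 0.1791]
eef_rot: [[0.209, 0.978, 0.002], [0.978, -0.209, 0.0], [0.001, 0.001, -1.0]]
force: [-0.8, 0.8, -0.8]
finger_gap: 0.683
grasp_force: 40.0
time: 23.3
tool_pos: [0.4875, 0.2768, 0.1778]
eef_rot: [[0.208, 0.978, -0.0], [0.978, -0.208, -0.0], [-0.0, -0.0, -1.0]]
force: [-0.2, -0.1, -0.4]
finger_gap: 0.687
grasp_force: 40.0
```

View pics/s_f.png

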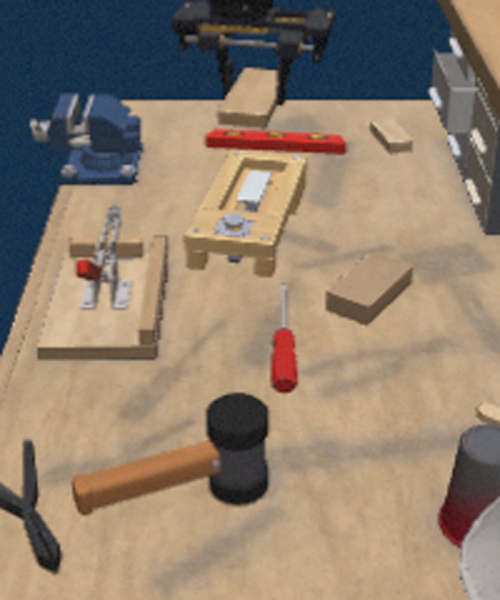

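The blank is held level between the fingers (250,97) above the empty nest. The plunger is down, the mallet stands on the bench (237,450) and the bystanders have not moved.

```bash
python3 -c "
from workcell import r
print(r.close_job())"
```

```text
the job is handed in; nothing more can be done
None
```

The job is handed in: the plunger was driven home with the mallet, the mallet was set down upright on the bench clear of the nest, and the blank is held level and steady with its underside about 115 mm above the nest's top; the verdict was not reported back.

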